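# Shut off the air and put the tested cylinder away

### The job

The middle-sized air cylinder has finished its pressure test: first shut the valve of the station it lies in, turning the lever fully home against its stop, and only then lift the cylinder out and set it down gently, without dropping it, well seated in its own slot in the storage rack - the one that just fits its length. The other station is still testing: leave its valve open and its cylinder alone, and do not disturb the stored short cylinder or anything else on the bench.

Things in the scene. Friction and masses are not known exactly. Their poses are not given: they have to be found in the camera images.
- station_a: Air test station holding the middle-sized cylinder, fixed. Base plate 305 x 130 x 12 mm, long along x; origin on the bench. From +x to -x end: lying tank (60 mm across, top 76 mm high, gauge to 125), brass valve, pipe (16 mm across, axis 46 mm high), port block (36 mm wide, top 58 mm high, centre at x -38 mm), then V-blocks at x -115 mm holding the cylinder across the station, along y.
- a_pivot (a point): Axis of that station's valve lever, at the mid-height of its grip, 86 mm above the bench. Axes as the station's. The lever turns level; its grey grip (14 mm wide and tall) runs 25 to 90 mm out from here; open it points to -x (along the pipe), shut to +y (across). Friction 0.3 N m; it stays where left.
- valve_a (a joint): Lever angle of that valve, rad: 0 = open (lever along the pipe, pointing to the V-blocks), growing clockwise seen from above to pi/2 = shut (lever square across the pipe, at the hard stop). Starts at 0 to 0.3.
- a_handle (a point): Point on that lever's centre line, 65 mm out from its axis, mid-height of the grip; its -x axis points outward along the lever.
- station_b: Second station, equal in sizes and axes, but holding the long cylinder, still under test. To be left alone. Which station stands left and which right varies.
- valve_b (a joint): Lever angle of the second station's valve, rad, same meaning; open or nearly so, to be left alone.
- cyl_mid_center (a point): Centre, on its axis, of the middle-sized air cylinder: 134 mm long overall, about 0.2 kg, x along its length, both ends alike. Bare barrel 28 mm across, 70 mm long (grip here); at each end a dark cap 34 mm across, 18 mm long, and a 14 mm rod stub. At the start it lies level, axis 46 mm above the bench; the V-blocks under its caps leave 76 mm free between them.
- cyl_long_center (a point): Centre of the long air cylinder, 174 mm long overall, otherwise alike, in the second station's V-blocks.
- cyl_short_center (a point): Centre of the short air cylinder, 100 mm long overall, otherwise alike, lying in its own slot in the rack.
- rack: Plywood board 240 x 262 x 8 mm, fixed, carrying three white storage trays (68 mm wide, long along y, 76 mm apart in x, in varying order). Each tray has one slot: V-blocks for the end caps and two upright end plates standing 12 mm farther apart than its cylinder is long; at its -y end a label shows the cylinder's silhouette at one third size.
- slot_mid (a point): Where the centre of the middle-sized cylinder belongs when seated in its slot (end plates 146 mm apart, tops 4 mm above this point): 48 mm above the bench, 34 above the tray floor; y along the slot, z up. The V-blocks' upper edges, 52 mm apart, end 2 mm lower; they centre the cylinder across the slot; 76 mm between the two blocks is free for fingers. Empty.
- slot_long (a point): The same point of the long cylinder's slot (end plates 186 mm apart), empty.
- slot_short (a point): The same point of the short cylinder's slot (end plates 112 mm apart), occupied by the short cylinder.
- screwdriver: Screwdriver lying on the bench. Bystander.
- spanner: Spanner lying flat on the bench between station and rack. Bystander.
- wheel: Black rubber robot wheel lying flat, 68 mm across, 26 mm tall. Bystander.
- battery: Battery pack 75 x 36 x 26 mm. Bystander.
- tape: Roll of tape, 84 mm across, 20 mm tall. Bystander.
- jar: Small clear jar with white lid, 48 mm across, 55 mm tall. Bystander.
- cyl_mid: The middle-sized air cylinder itself; its origin and axes are those of point cyl_mid_center.
There are look-alikes about, which are no part of the job. What is shaped like the cyl_mid but green or red is not meant.

How it is judged (in metres and radians):
On the way, in this order (a step that is already met when the one before it is completed fails the run):
1. the valve of the middle-sized cylinder's station is fully shut with the cylinder still in that station's V-blocks (value of joint valve_a above 1.48 rad and distance between cyl_mid_center and a_pivot below 0.165 m and distance of cyl_mid_center from where it was at the start of the episode below 0.02 m), for 0.2 s.
2. the middle-sized cylinder lies seated in its own slot (x of cyl_mid_center in the frame of slot_mid between -0.006 and 0.006 m and y of cyl_mid_center in the frame of slot_mid between -0.01 and 0.01 m and z of cyl_mid_center in the frame of slot_mid between -0.006 and 0.006 m and angle between the x axis of cyl_mid_center and the y axis of slot_mid, either way round below 0.1 rad), for 0.2 s.
At the end, for the whole second after the job is handed in: The tested station's lever is within 5 degrees of shut (over 1.48 rad), the other under 0.35 rad; the middle-sized cylinder rests in its own slot (6 mm across and in height, 10 mm along, 0.1 rad); long and short cylinders within 20 mm of their start (all of step 2 and value of joint valve_a above 1.48 rad and value of joint valve_b below 0.35 rad and distance of each of cyl_long_center, cyl_short_center from where it was at the start of the episode below 0.02 m and linear speed of cyl_mid below 0.02 m/s); the robot touches nothing.
It fails at once if the middle-sized cylinder leaves its V-blocks (over 30 mm) while its valve is not shut (under 1.4 rad) (distance of cyl_mid_center from where it was at the start of the episode above 0.03 m and value of joint valve_a below 1.4 rad).
It fails at once if the other station's valve is turned (over 0.35 rad) (value of joint valve_b above 0.35 rad).
It fails at once if the middle-sized cylinder is dropped: faster than 0.5 m/s close over its slot (horizontal distance between cyl_mid_center and slot_mid below 0.04 m and z of cyl_mid_center in the frame of slot_mid below 0.06 m and linear speed of cyl_mid above 0.5 m/s).
It fails at once if the long or the short cylinder is moved (over 20 mm) (distance of any of cyl_long_center, cyl_short_center from where it was at the start of the episode above 0.02 m).
It fails at once if another thing on the bench is moved (over 30 mm) (distance of any of screwdriver, spanner, wheel, battery, tape, jar from where it was at the start of the episode above 0.03 m).
It also fails if it takes over 48 s, if anything falls off the work surface, if the arm or the gripper's body presses on something with over 40 N, if the wrist force passes 120 N, or if a joint passes its speed limit or range.

### The arm

A 6-joint arm with a two-finger parallel gripper is mounted at the origin on the work surface. World frame = base frame: x ahead of the robot, y to its left, z up, the work surface at z = 0. Lengths are in mm, angles in rad, forces in N, time in s.
With the tool pointing down it reaches from about 275 to 825 mm from the base axis. Payload 5.2 kg.
Tool frame: the origin (TCP) lies at the very end of the fingers, on their centre line; the grasp point (between the pads) lies 19 mm behind it; z points along the fingers, y is the direction in which the jaws open and shut (so a half turn about z gives the same grasp; the last joint's range is limited). The gripper opens to 93 mm and grips with 3 to 60 N. Pads are 15 mm wide; open, the fingers measure 128 mm over their backs; the gripper's body (75 mm by 188 mm) begins 65 mm behind the grasp point.
Start: joints at [-1.366, 0.259, 1.535, -0, 1.348, -0.203], TCP at [218.146, -504.894, 218.653] pointing down, gripper open.
Joint ranges: [-3.14, 3.14], [-0.91, 2.08], [0.19, 2.58], [-1.22, 4.36], [0.22, 2.71], [-3.12, 3.12]. Speed limits (rad/s): [2.57, 2.57, 3.14, 3.14, 3.14, 3.14].

### API

Orientations are given as [roll, pitch, yaw] about the fixed x, y, z axes, in that order (R = Rz(yaw) Ry(pitch) Rx(roll)).
In Python, from bench import robot gives the robot as it stands. The module is installed in compiled form; this text tells all that it offers. Calls block until the motion is done:
- robot.move_ptp(position, orientation): joint-space move of the TCP to a pose.
- robot.move_linear(position, ori=None, speed=150, f_stop=None): straight line of the TCP; ori=None keeps the orientation; speed is the mean speed in mm/s. With f_stop (N) it stops when the force on the tool has changed by that much, and returns True; else False.
- robot.move_j(angles): joint-space move.
- robot.move_gripper(opening): opening from 0.0 (shut) to 1.0 (fully open); the grip force is fixed at half the most; returns when the fingers have stopped.
- robot.sleep(seconds).
- robot.inverse_kinematics(position, orientation): joint angles nearest the present ones, or None.
- robot.get_image(name): name is "scene" or "top" or "wrist"; returns a dict with "img" (384x512x3 uint8, blue, green, red), "fovy" (degrees; the focal length in pixels is half the picture's height over the tangent of half this angle, whatever the lens; pixels are square), "cx", "cy" (the principal point, pixels), "k1" (the pictures are not rectified: a ray, as slopes to the right and down, at radius r is drawn at 1 + k1 r^2 times it, then the intrinsics apply), "eye" and "orientation" of the camera in the world. Camera axes: x right, y down, z forward; pixel columns grow to the right and rows downward; lengths in mm; the calibration is good to about 2 mm. A picture is of the moment at which its call begins. There is no depth.
A pose or a line that the arm cannot do raises robot.MotionError and nothing moves.
- robot.hand_in(): hands the job in, once; it reports no verdict.
Readings, each from a call of its own:
- robot.current_t(): time.
- robot.current_qpos(): joint angles.
- robot.current_joint_vel(): joint speeds.
- robot.current_joint_efforts(): joint torques, N m.
- robot.current_tcp_pos(): TCP position.
- robot.current_eef_rot(): TCP orientation.
- robot.current_contact_force(): force on the tool from outside, world axes, zero at the start.
- robot.current_ft_torque(): the same for the moment, N m.
- robot.current_gripper_width(): opening from 0.0 (shut) to 1.0 (fully open).
Only numpy, scipy, OpenCV 4.12 (cv2) and the standard library are available. Lean on these libraries where they do the work, as an engineer would, in place of code of your own. Each camera call takes 0.05 s, during which the arm holds its last target.

## Working session

There is one attempt and no reset: what is moved stays moved. The work goes in short steps, each a Python script; the robot and the scene stay as the last script left them, time stands still between calls to the robot, and variables do not carry over. Pictures are saved under pics/ and viewed, and the job is handed in when it is done.

```bash
mkdir -p pics; cat > h.py <<'E'
import numpy as np, cv2
from bench import robot
from scipy.spatial.transform import Rotation as R
def Rm(o):
    o=np.array(o,float)
    return o if o.shape==(3,3) else R.from_euler('xyz',o).as_matrix()
def ray(im,u,v):
    h=im['img'].shape[0]; f=h/2/np.tan(np.radians(im['fovy'])/2)
    d=np.array([(u-im['cx'])/f,(v-im['cy'])/f]); rd=np.hypot(*d); r=rd
    for _ in range(30): r=rd/(1+im['k1']*r*r)
    s=d*(r/rd if rd>0 else 1)
    return np.array(im['eye'],float), Rm(im['orientation'])@np.array([s[0],s[1],1])
def onz(im,u,v,z):
    e,d=ray(im,u,v); return e+d*(z-e[2])/d[2]
def proj(im,p):
    h=im['img'].shape[0]; f=h/2/np.tan(np.radians(im['fovy'])/2)
    c=Rm(im['orientation']).T@(np.array(p,float)-np.array(im['eye'],float)); s=c[:2]/c[2]
    s=s*(1+im['k1']*(s@s)); return s*f+np.array([im['cx'],im['cy']])
E
python3 - <<'E'
from h import *
import pickle
for n in ["scene","top","wrist"]:
    im=robot.get_image(n); pickle.dump(im,open(f'{n}0.pkl','wb'))
    print(n,{k:v for k,v in im.items() if k!='img'})
    cv2.imwrite(f'pics/{n}0.png',cv2.resize(im['img'],(800,600),interpolation=cv2.INTER_CUBIC))
E
```

```text
scene {'fovy': 53.63314010255529, 'cx': 251.90448738619665, 'cy': 194.9781504492056, 'k1': -0.09027813017176917, 'eye': array([938.89234633, 503.05658662, 971.94517909]), 'orientation': array([-2.50690556, -0.00482385,  2.44727528])}
top {'fovy': 56.104103168122094, 'cx': 253.73550305033189, 'cy': 197.81784108543076, 'k1': -0.0242779226376554, 'eye': array([384.0447289 ,  14.17348624, 976.35460788]), 'orientation': array([-2.97351117, -0.01473253, -1.56224454])}
wrist {'fovy': 67.50275464897463, 'cx': 255.08844811326938, 'cy': 193.53964374859294, 'k1': -0.05860028755595059, 'eye': array([ 279.60713559, -477.74336503,  384.28470688]), 'orientation': array([ 2.89390275e+00,  1.02076662e-03, -1.16292075e+00])}
```

View pics/top0.png

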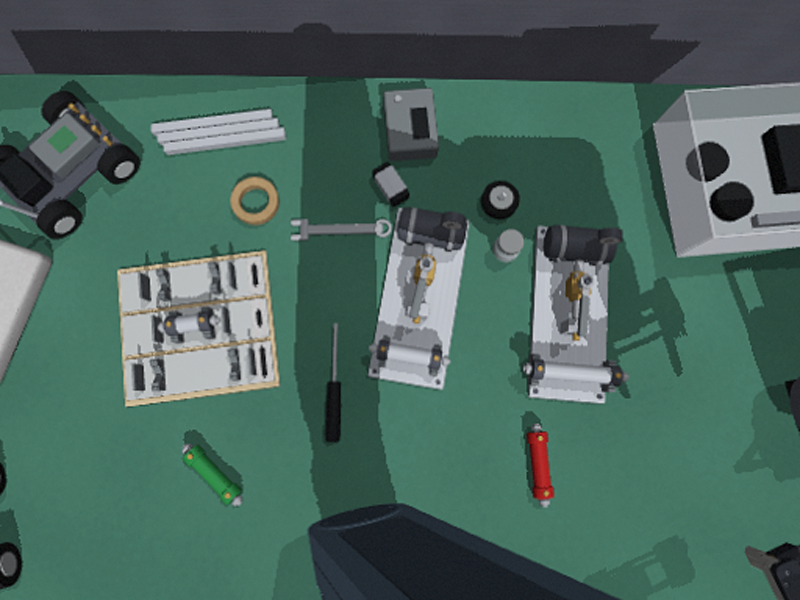

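View pics/scene0.png

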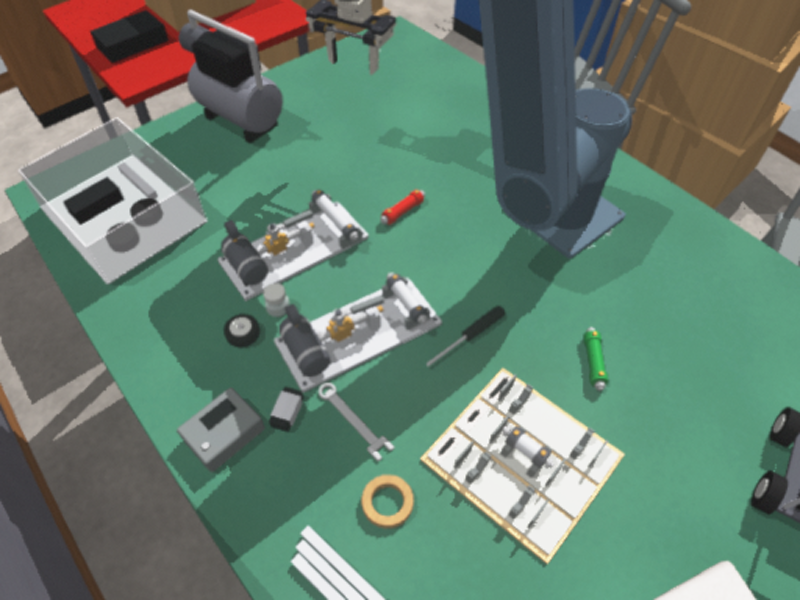

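View pics/wrist0.png

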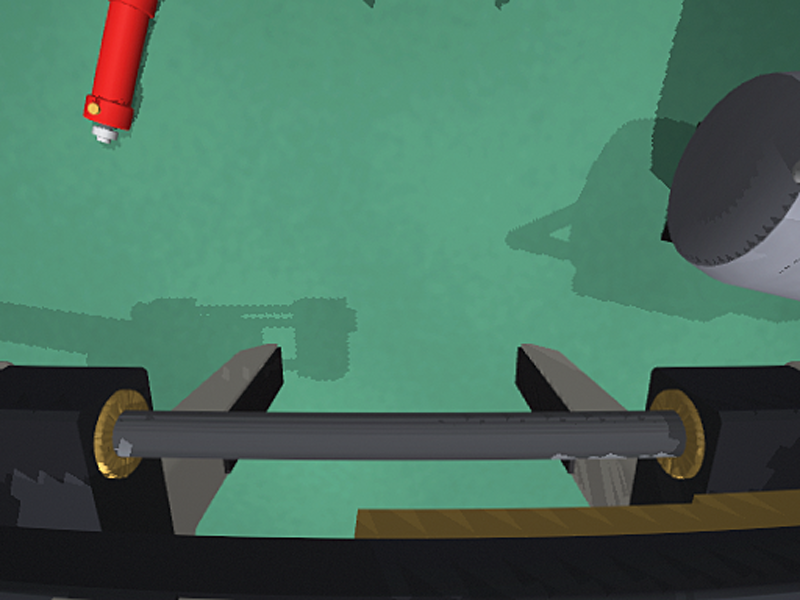

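```bash
python3 - <<'E'
from h import *
import pickle
im=pickle.load(open('top0.pkl','rb'))['img']
def c(n,x0,y0,x1,y1,s): cv2.imwrite(f'pics/{n}.png',cv2.resize(im[y0:y1,x0:x1],None,fx=s,fy=s,interpolation=cv2.INTER_CUBIC))
c('rackc',70,155,185,265,5); c('stc',230,125,305,255,4.6); c('stb',325,135,405,262,4.6)
E
```

```text
(no output)
```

View pics/rackc.png

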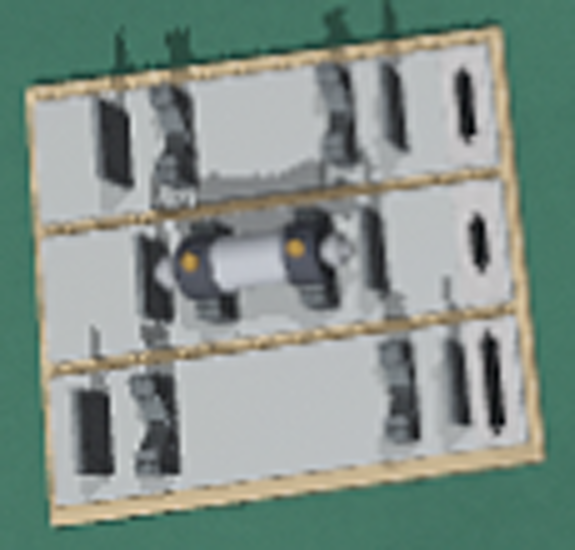

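View pics/stc.png

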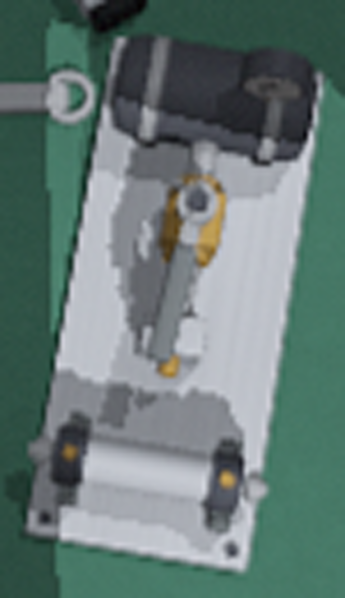

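View pics/stb.png

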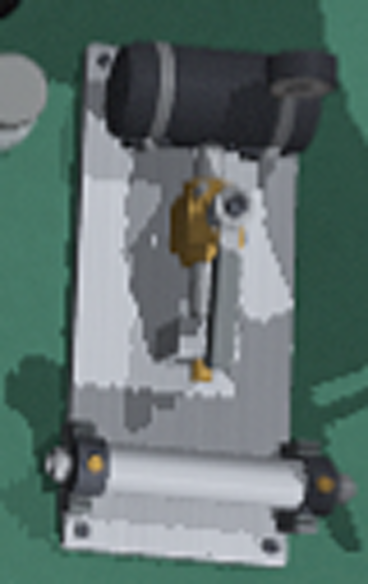

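```bash
python3 - <<'E'
from h import *
import pickle
im=pickle.load(open('top0.pkl','rb'))
S=lambda x,y:(x/4.6+230,y/4.6+125)
Q=lambda x,y:(x/5+70,y/5+155)
def p(n,uv,z): q=onz(im,*uv,z); print(n,q.round(1)); return q
a=p('cylL',S(38,450),46);b=p('cylR',S(258,488),46); print(np.linalg.norm(a-b),(a+b)/2,np.degrees(np.arctan2(*(a-b)[:2][::-1])))
g1=p('goldL',S(70,452),63);g2=p('goldR',S(228,480),63);print(np.linalg.norm(g1-g2),(g1+g2)/2)
v=p('piv',S(198,198),100);e=p('lev',S(163,355),93);print(np.linalg.norm(v-e))
for n,xy in dict(tl=(118,38),tr=(322,75),br=(243,570),bl=(27,533)).items(): p('st '+n,S(*xy),12)
c=[p('rk '+n,Q(*xy),8) for n,xy in dict(tl=(27,90),tr=(498,28),br=(543,458),bl=(52,524)).items()]
print([np.linalg.norm(c[i]-c[i-1]).round(1) for i in range(4)],np.mean(c,0))
m=p('endL',Q(112,98),52);n=p('endR',Q(388,65),52)
print(np.linalg.norm(m-n))
E
```

```text
cylL [476.   41.3  46. ]
cylR [455.8 -82.5  46. ]
125.43886107138725 [465.8769615  -20.60407768  46.        ] 80.74661782236186
goldL [473.4  23.1  63. ]
goldR [458.7 -64.2  63. ]
88.5295145329128 [466.04464155 -20.53445086  63.        ]
piv [609.  -45.2 100. ]
lev [523.4 -26.7  93. ]
87.89410120192845
st tl [731.4  -2.4  12. ]
st tr [ 709.6 -126.7   12. ]
st br [411.  -77.1  12. ]
st bl [431.1  47.9  12. ]
rk tl [612.4 493.2   8. ]
rk tr [650.5 235.2   8. ]
rk br [414.6 200.1   8. ]
rk bl [377.  458.7   8. ]
[np.float64(237.9), np.float64(260.8), np.float64(238.4), np.float64(261.3)] [513.6289799  346.83214843   8.        ]
endL [598.2 426.2  52. ]
endR [617.6 282.1  52. ]
145.3981733300719
```

```bash
python3 - <<'E'
from h import *
import pickle
o=robot.current_eef_rot(); t=np.array(robot.current_tcp_pos()); print(o,robot.current_t())
w=pickle.load(open('wrist0.pkl','rb'))
T=Rm(o); print('cam in tool',T.T@(w['eye']-t)); print((T.T@Rm(w['orientation'])).round(3))
for d in (0,90,-90,180):
  for pz in ([480,-25,330],[560,-30,72],[540,350,330]):
    q=robot.inverse_kinematics(pz,[np.pi,0,np.radians(d)]); print(d,pz,None if q is None else np.round(q,2))
E
```

```text
[-3.14023517e+00 -2.81509524e-04  4.07801421e-01] 0.15
cam in tool [  67.15203906   -0.37297862 -166.24381607]
[[ 0.    -0.969 -0.245]
 [ 1.    -0.     0.   ]
 [-0.    -0.245  0.969]]
0 [480, -25, 330] [-0.28  0.08  1.49 -0.    1.58  1.29]
0 [560, -30, 72] [-0.25  0.42  1.7  -0.    1.03  1.32]
0 [540, 350, 330] [ 0.4   0.39  1.08 -0.    1.67  1.97]
90 [480, -25, 330] [-0.28  0.08  1.49  0.    1.58 -0.28]
90 [560, -30, 72] [-0.25  0.42  1.7  -0.    1.03 -0.25]
90 [540, 350, 330] [ 0.4   0.39  1.08 -0.    1.67  0.4 ]
-90 [480, -25, 330] [-0.28  0.08  1.49 -0.    1.58  2.86]
-90 [560, -30, 72] [-0.25  0.42  1.7  -0.    1.03  2.89]
-90 [540, 350, 330] [ 0.4   0.39  1.08  0.    1.67 -2.74]
180 [480, -25, 330] [-0.28  0.08  1.49  0.    1.58 -1.86]
180 [560, -30, 72] [-0.25  0.42  1.7   0.    1.03 -1.82]
180 [540, 350, 330] [ 0.4   0.39  1.08  0.    1.67 -1.17]
```

```bash
python3 - <<'E'
from h import *
import pickle
def look(n,p,yaw):
    robot.move_ptp(p,[np.pi,0,np.radians(yaw)])
    im=robot.get_image('wrist'); pickle.dump(im,open(n+'.pkl','wb'))
    cv2.imwrite(f'pics/{n}.png',cv2.resize(im['img'],(800,600),interpolation=cv2.INTER_CUBIC)); print(n,im['eye'],robot.current_t())
look('wA',[529,-99,250],80.5)
look('wR',[580,290,250],98.3)
E
```

```text
wA [539.67482476 -33.17487032 416.20923994] 2.0583
wR [570.34020187 355.73506211 416.35073545] 3.5667
```

View pics/wA.png

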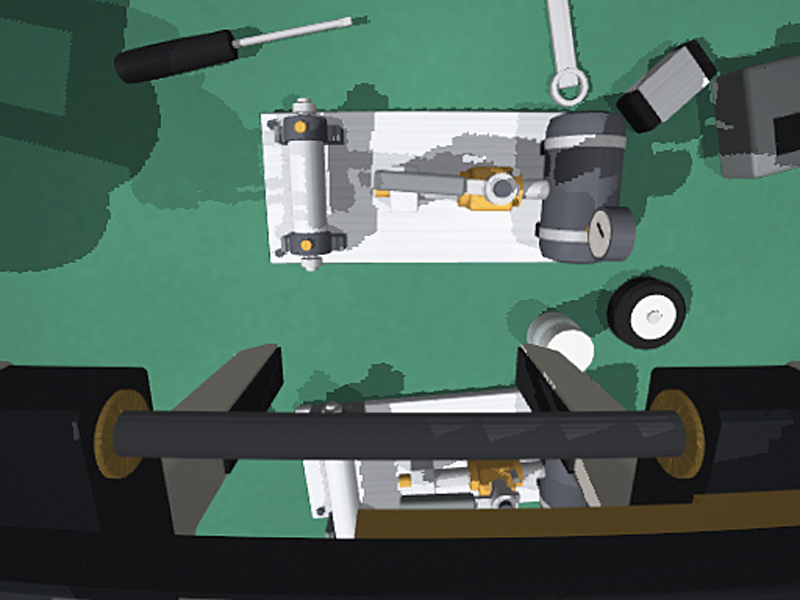

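View pics/wR.png

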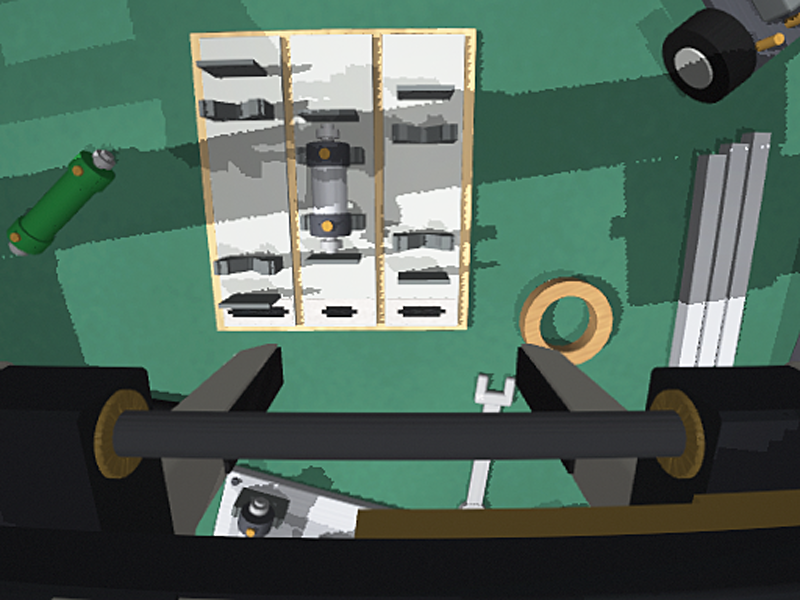

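```bash
python3 - <<'E'
from h import *
import pickle
def c(n,o,x0,y0,x1,y1,s): 
    im=pickle.load(open(n+'.pkl','rb'))['img'];cv2.imwrite(f'pics/{o}.png',cv2.resize(im[y0:y1,x0:x1],None,fx=s,fy=s,interpolation=cv2.INTER_CUBIC))
c('wR','wRc',235,40,310,215,3.4) if 0 else c('wR','wRc',190,40,310,190,4); c('wA','wAc',160,55,350,180,4)
c('wR','wRd',115,10,315,220,2.8)
E
```

```text
(no output)
```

View pics/wRc.png

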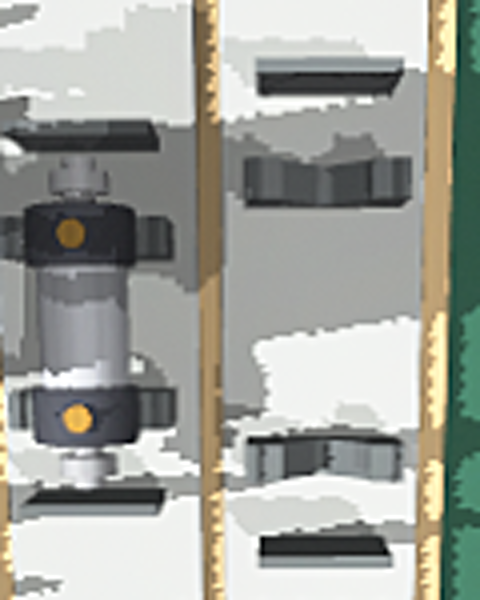

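View pics/wAc.png

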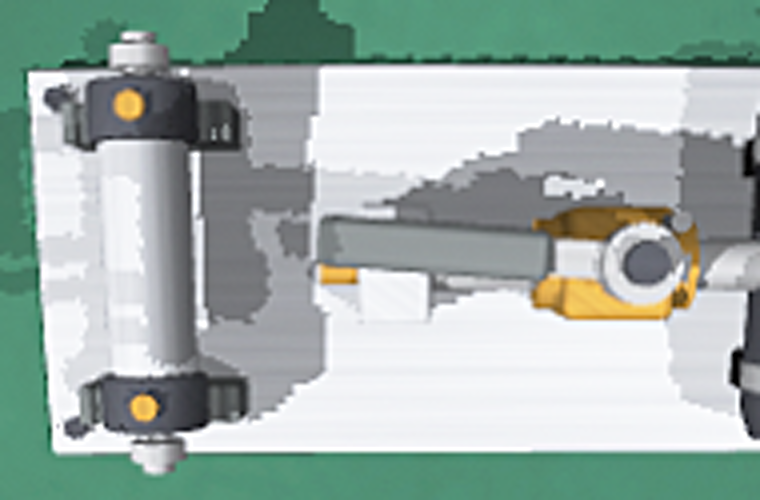

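View pics/wRd.png

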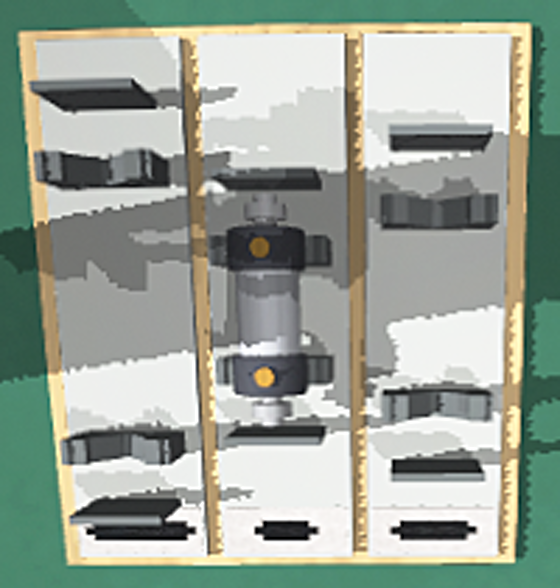

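```bash
python3 - <<'E'
from h import *
import pickle
im=pickle.load(open('wR.pkl','rb'))
Q=lambda x,y:(x/4+190,y/4+40)
D=lambda x,y:(x/2.8+115,y/2.8+10)
def p(n,uv,z,im): q=onz(im,*uv,z); print(n,q.round(1)); return q
ang=lambda d:np.degrees(np.arctan2(d[1],d[0]))
a=p('plate+y',Q(330.5,72),52,im);b=p('plate-y',Q(326,557),52,im);print(np.linalg.norm(a-b),(a+b)/2,ang(a-b))
# V block ends (top edges) upper & lower
for n,ps in dict(up=((245,160),(412,160)),lo=((247,438),(403,438))).items():
    v=[p(n,Q(*x),46,im) for x in ps]; print(np.linalg.norm(v[0]-v[1]),(v[0]+v[1])/2)
c=[p('rk',D(*x),8,im) for x in ((20,32),(532,24),(514,563),(68,563))]
print([np.linalg.norm(c[i]-c[i-1]).round(1) for i in range(4)],np.mean(c,0),ang(c[1]-c[2]),ang(c[1]-c[0]),ang(c[2]-c[3]))
im=pickle.load(open('wA.pkl','rb'))
S=lambda x,y:(x/4+160,y/4+55)
a=p('rod+y',S(135,32),46,im);b=p('rod-y',S(158,472),46,im);print(np.linalg.norm(a-b),(a+b)/2,ang(a-b))
a=p('gold+y',S(128,104),63,im);b=p('gold-y',S(145,407),63,im);print(np.linalg.norm(a-b),(a+b)/2,ang(a-b))
hub=p('hub',S(648,263),100,im);t=p('tip',S(319,241),93,im);r=p('root',S(550,256),93,im)
print('hub-tip',np.linalg.norm(hub-t),'grip len',np.linalg.norm(t-r),ang(t-r),ang(t-hub))
for x in ((28,70),(52,452)): p('base',S(*x),12,im)
E
```

```text
plate+y [580.3 430.8  52. ]
plate-y [601.7 286.   52. ]
146.33786632933848 [590.9971392 358.4090779  52.       ] 98.39836966172943
up [558.6 403.3  46. ]
up [609.  410.7  46. ]
50.93139431043193 [583.79214834 406.98370616  46.        ]
lo [571.1 319.7  46. ]
lo [620.6 326.9  46. ]
50.02488527463038 [595.8253746  323.25474161  46.        ]
rk [378.7 459.1   8. ]
rk [615.6 494.2   8. ]
rk [653.  235.6   8. ]
rk [416.4 201.2   8. ]
[np.float64(260.6), np.float64(239.5), np.float64(261.2), np.float64(239.1)] [515.95437268 347.52011857   8.        ] 98.235754289479 8.432871861354789 8.27754508058109
rod+y [477.9  47.   46. ]
rod-y [456.8 -86.3  46. ]
135.02177373336443 [467.31681255 -19.66477044  46.        ] 81.00057250585859
gold+y [474.6  24.2  63. ]
gold-y [460.9 -63.4  63. ]
88.6653439695637 [467.7342545  -19.55118258  63.        ] 81.11529228291536
hub [610.5 -44.7 100. ]
tip [524.1 -24.4  93. ]
root [585.7 -38.8  93. ]
hub-tip 89.02738754431753 grip len 63.24724003228859 166.8872199457212 166.78701690825187
base [434.5  49.1  12. ]
base [413.2 -77.7  12. ]
```

```bash
python3 - <<'E'
from h import *
piv=np.array([610.3,-44.7]); r=65
def P(deg,z): 
    a=np.radians(deg); return [*(piv+r*np.array([np.cos(a),np.sin(a)])),z],[np.pi,0,a]
robot.move_gripper(0.30)
robot.move_ptp(*P(166.8,140))
robot.move_linear(P(166.8,70)[0],speed=80,f_stop=10)
print(robot.current_tcp_pos(),robot.current_contact_force(),robot.current_t())
for d in (152,137,122,107,92,81):
    p,o=P(d,70); s=robot.move_linear(p,o,speed=60,f_stop=25)
    print(d,s,np.round(robot.current_tcp_pos(),1),np.round(robot.current_contact_force(),1),round(robot.current_t(),2))
    if s: break
E
```

```text
[547.48449091 -29.9539167   70.47892808] [ 0.28555268 -0.00509332 -0.36896771] 7.2667
152 False [553.2 -14.1  70.5] [-0.6  0.4  0.2] 7.69
137 False [ 5.628e+02 -4.000e-01  7.010e+01] [ 0.1 -0.5  0.5] 8.12
122 False [575.7  10.4  69.9] [-0.4 -0.6  1.1] 8.56
107 False [591.1  17.6  69.9] [-0.5 -0.7 -0. ] 8.99
92 False [607.8  20.4  69.8] [-0.6 -0.2  0.1] 9.43
81 False [620.3  19.6  69.9] [-0.8  0.8 -0.9] 9.78
```

```bash
python3 - <<'E'
from h import *
for n in ('top','wrist','scene'):
    im=robot.get_image(n)['img']
    if n=='top': im=im[100:270,200:350]
    if n=='scene': im=im[160:260,160:300]
    s=800/im.shape[1]; s=min(s,600/im.shape[0])
    cv2.imwrite(f'pics/{n}2.png',cv2.resize(im,None,fx=s,fy=s,interpolation=cv2.INTER_CUBIC))
E
```

```text
(no output)
```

View pics/top2.png

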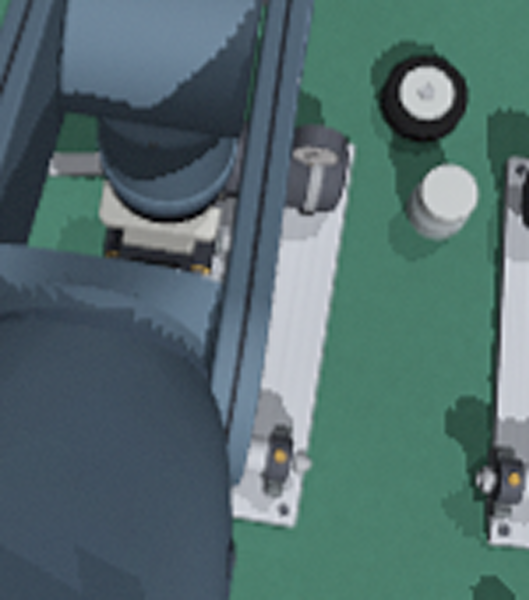

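View pics/scene2.png

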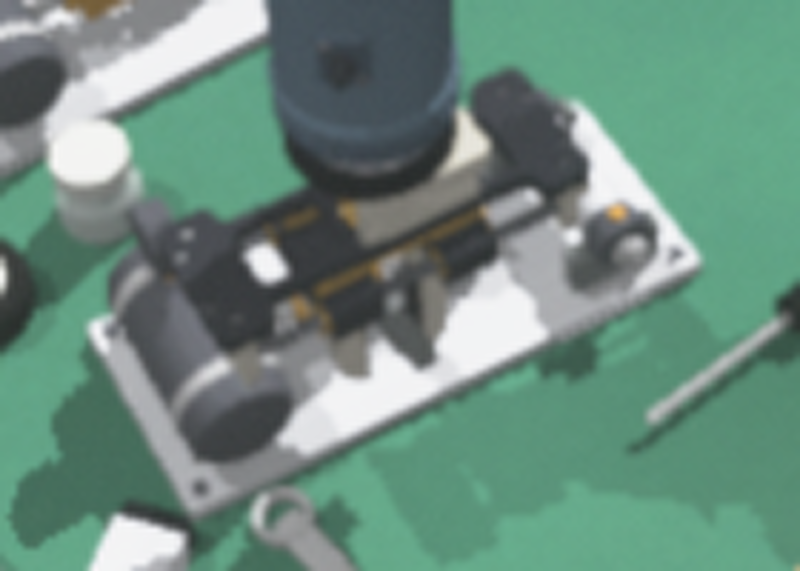

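View pics/wrist2.png

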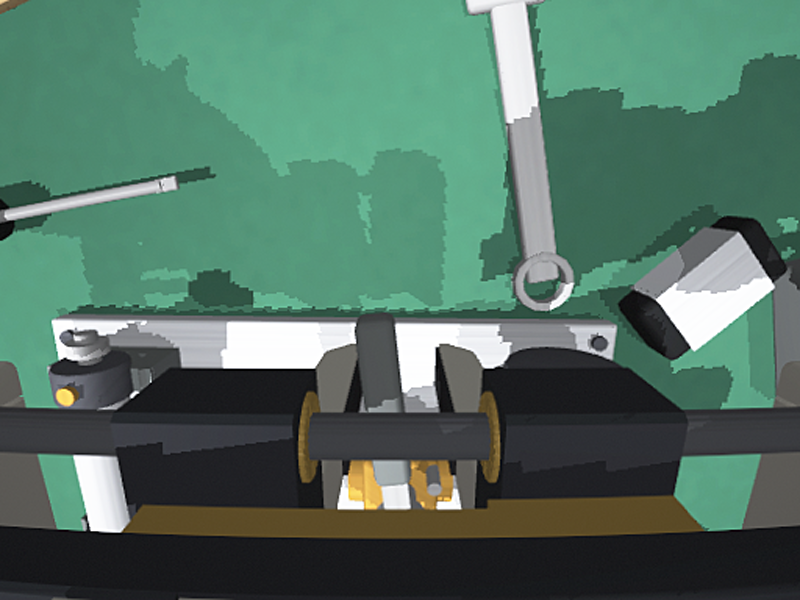

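```bash
python3 - <<'E'
from h import *
t=np.array(robot.current_tcp_pos()); d=np.array([.988,-.156,0])
s=robot.move_linear(list(t+15*d),speed=30,f_stop=25)
u=np.array(robot.current_tcp_pos()); print(s,u,(u-t)@d,robot.current_contact_force())
robot.sleep(0.1); print(robot.current_contact_force())
robot.move_linear(list(u-7*d),speed=60)
im=robot.get_image('wrist')
robot.move_linear(list(u-7*d+[0,0,90]),speed=150)
print(robot.current_t(),robot.current_contact_force())
yaw=np.radians(81); x=np.array([np.cos(yaw),np.sin(yaw)])
eye=np.array([560,-30]); robot.move_ptp([*(eye-67*x),250],[np.pi,0,yaw])
im=robot.get_image('wrist'); import pickle; pickle.dump(im,open('wB.pkl','wb'))
cv2.imwrite('pics/wB.png',cv2.resize(im['img'][40:190,140:350],None,fx=3.8,fy=3.8,interpolation=cv2.INTER_CUBIC)); print(robot.current_t())
E
```

```text
True [628.16959084  19.29781633  68.86202993] 7.788202717991689 [-0.11816839  0.10956071  0.41769279]
[-0.10528344 -0.36021132  0.45167084]
11.5833 [-0.75060903 -0.36474743 -0.87875056]
12.3333
```

View pics/wB.png

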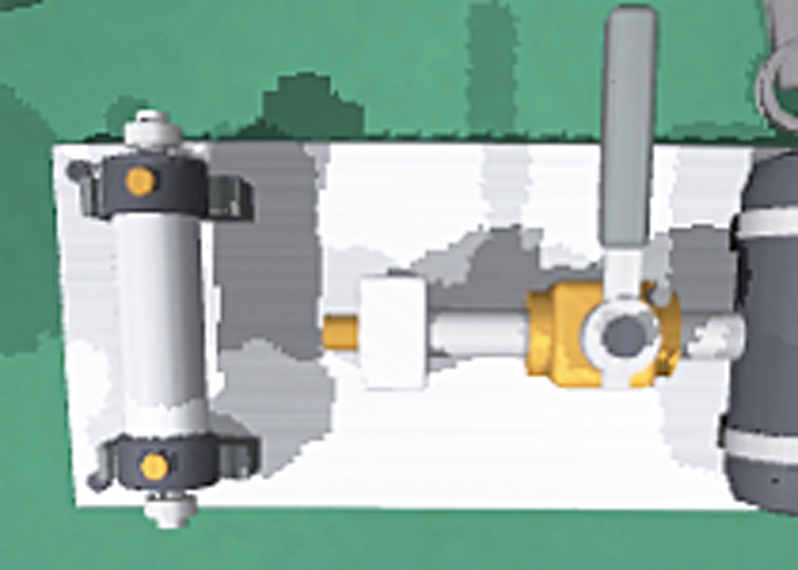

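```bash
python3 - <<'E'
from h import *
import pickle
im=pickle.load(open('wB.pkl','rb')); S=lambda x,y:(x/3.8+140,y/3.8+40)
P=lambda x,y,z:onz(im,*S(x,y),z)
ang=lambda d:np.degrees(np.arctan2(d[1],d[0]))
t=P(632,8,93);r=P(624,245,93);h=P(627,335,100);print(t,r,h,ang(t-r),ang(t-h))
a=P(152,112,46);b=P(171,525,46);print(a,b,np.linalg.norm(a-b),(a+b)/2,ang(a-b))
a=P(141,180,63);b=P(155,466,63);print(a,b,np.linalg.norm(a-b),(a+b)/2,ang(a-b))
c=P(53,145,12);d=P(77,507,12);print(ang(c-d))
c=P(480,145,12);d=P(53,145,12);e=P(77,507,12);f=P(690,507,12);print(ang(c-d),ang(f-e))
E
```

```text
[624.39772664  42.58149069  93.        ] [614.39869494 -19.52083878  93.        ] [611.0736943  -44.27122087 100.        ] 80.85336559049455 81.27827846766293
[478.92941088  46.60862664  46.        ] [456.86774203 -85.88477858  46.        ] 134.31760740595547 [467.89857645 -19.63807597  46.        ] 80.54633098410653
[475.15848244  24.23990809  63.        ] [460.6030709  -63.30129424  63.        ] 88.74301162258949 [467.88077667 -19.53069307  63.        ] 80.55983315739459
80.6454627311913
-9.470828802948233 -9.043542571388805
```

```bash
python3 - <<'E'
from h import *
yaw=np.radians(80.8); c=[467.7,-19.7]; o=[np.pi,0,yaw]
robot.move_gripper(0.47)
robot.move_ptp([*c,130],o)
s=robot.move_linear([*c,28],speed=120,f_stop=10); print(s,robot.current_tcp_pos(),robot.current_contact_force())
robot.move_gripper(0.0); print('w',robot.current_gripper_width()*93,robot.current_t())
robot.move_linear([*c,60],speed=80); print('w',robot.current_gripper_width()*93,robot.current_contact_force())
robot.move_linear([*c,170],speed=150); print('w',robot.current_gripper_width()*93,robot.current_contact_force(),robot.current_t())
im=robot.get_image('wrist')['img']; cv2.imwrite('pics/g1.png',cv2.resize(im,(800,600)))
E
```

```text
False [468.5277018  -20.031869    28.62281097] [ 0.42573255 -0.2148669  -0.33228904]
w 27.489990472608135 14.975
w 27.149995870569338 [ 0.09021477 -0.38352263 -3.57180018]
w 27.49950369057011 [-0.53764156  0.07235506 -3.1395624 ] 16.4083
```

View pics/g1.png

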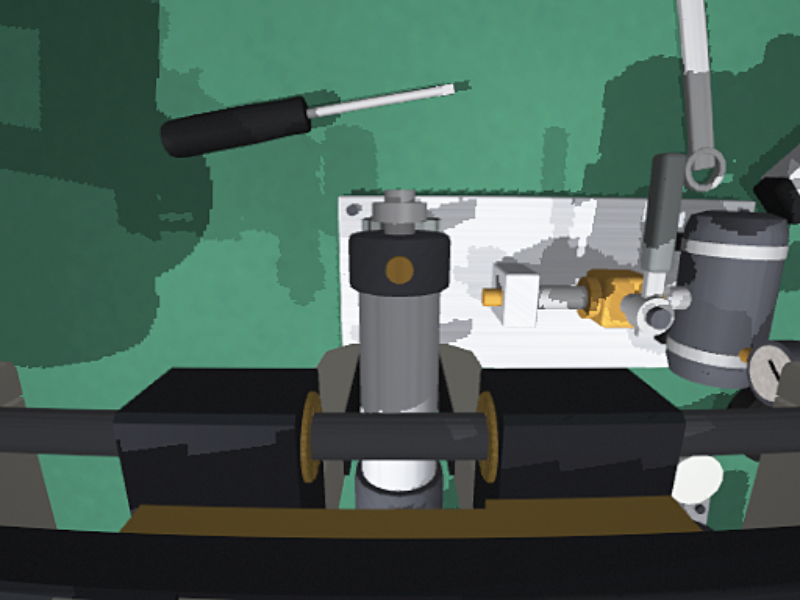

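```bash
python3 - <<'E'
from h import *
im=robot.get_image('wrist'); t=np.array(robot.current_tcp_pos()); T=Rm(robot.current_eef_rot())
g=im['img'][100:200,190:320]; cv2.imwrite('pics/g2.png',cv2.resize(g,None,fx=6,fy=6,interpolation=cv2.INTER_CUBIC))
z=t[2]+17.4
for n,(u,v) in dict(rod=(256,121.6)).items(): print(t,n,T.T@(onz(im,u,v,z)-t))
# predicted pixel of rod end if centred
print(proj(im,t+T@np.array([67,0,-17.4])),proj(im,t+T@np.array([53,0,-17.4])))
E
```

```text
[466.81177294 -19.46247849 168.73368018] rod [ 67.28360806  -0.089846   -17.37763458]
[256.17763902 122.17509352] [256.15121961 149.99081992]
```

View pics/g2.png

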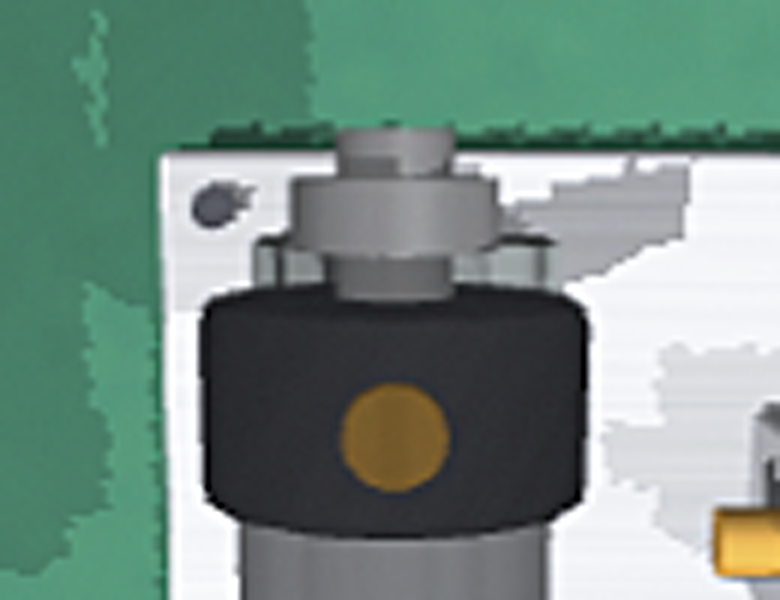

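```bash
python3 - <<'E'
from h import *
o=[np.pi,0,np.radians(98.35)]; c=[591.0,358.4]
robot.move_ptp([*c,170],o)
robot.move_linear([*c,85],speed=100)
t=np.array(robot.current_tcp_pos());print(t,robot.current_gripper_width()*93,robot.current_t())
im=robot.get_image('wrist')
cv2.imwrite('pics/h1.png',cv2.resize(im['img'],(800,600),interpolation=cv2.INTER_CUBIC))
T=Rm(robot.current_eef_rot())
print(proj(im,t+T@np.array([67,0,-17.4]))*800/512)
a=np.radians(98.35)
print('inner plate edge +y expected at',proj(im,[591+73*np.cos(a),358.4+73*np.sin(a),52])*800/512)
E
```

```text
[591.61819265 358.59947507  85.86441005] 27.423932874159483 18.9833
[400.05109739 191.43428781]
inner plate edge +y expected at [398.14485563 176.90482316]
```

View pics/h1.png

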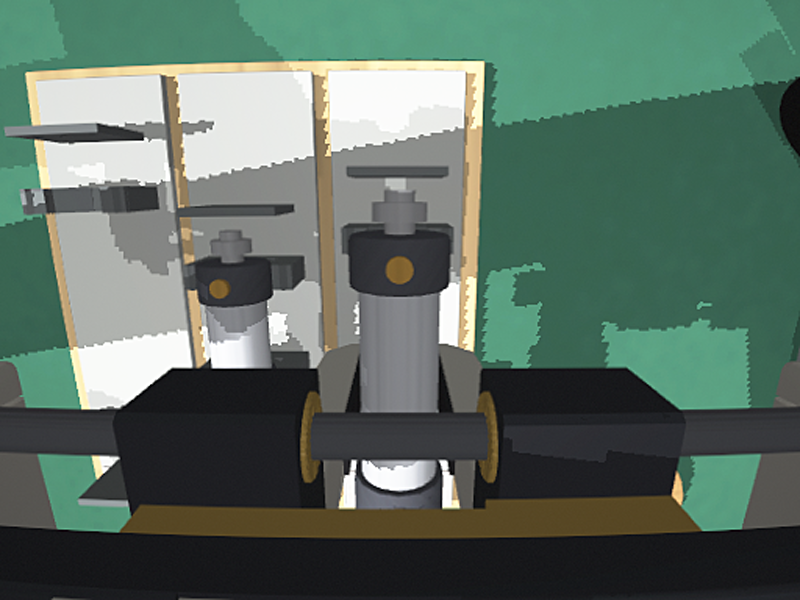

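```bash
python3 - <<'E'
from h import *
c=[591.0,358.4]
robot.move_linear([*c,45],speed=80,f_stop=15)
s=robot.move_linear([*c,29],speed=20,f_stop=6)
robot.sleep(0.2)
print(s,robot.current_tcp_pos(),robot.current_contact_force(),robot.current_ft_torque(),robot.current_t())
E
```

```text
True [590.92959747 358.30507571  30.49524599] [-0.01905997  0.43254968  5.42034751] [-0.08546878 -0.11209264  0.00731636] 20.575
```

```bash
python3 - <<'E'
from h import *
import pickle
c=[591.0,358.4]
robot.move_gripper(0.45); robot.sleep(0.2)
robot.move_linear([*c,120],speed=100)
print(robot.current_contact_force(),robot.current_gripper_width())
o=np.radians(98.35)
robot.move_ptp([580,290,250],[np.pi,0,o]); 
im=robot.get_image('wrist'); pickle.dump(im,open('wF.pkl','wb'))
cv2.imwrite('pics/wF.png',cv2.resize(im['img'][10:220,115:315],None,fx=2.8,fy=2.8,interpolation=cv2.INTER_CUBIC))
g=im['img'][40:190,190:310];cv2.imwrite('pics/wFc.png',cv2.resize(g,None,fx=4,fy=4,interpolation=cv2.INTER_CUBIC))
im=robot.get_image('top'); cv2.imwrite('pics/topF.png',cv2.resize(im['img'],(800,600)))
im=robot.get_image('scene'); cv2.imwrite('pics/scF.png',cv2.resize(im['img'],(800,600)))
print(robot.current_t())
E
```

```text
[-0.52867686  0.10775482 -0.37465696] 0.45053623787441005
23.125
```

View pics/wFc.png

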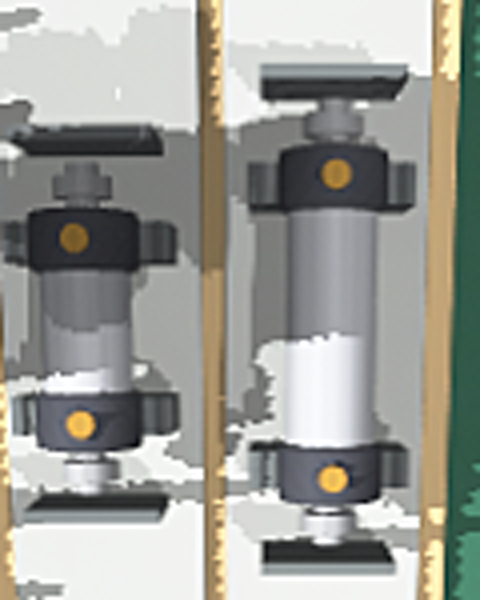

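View pics/scF.png

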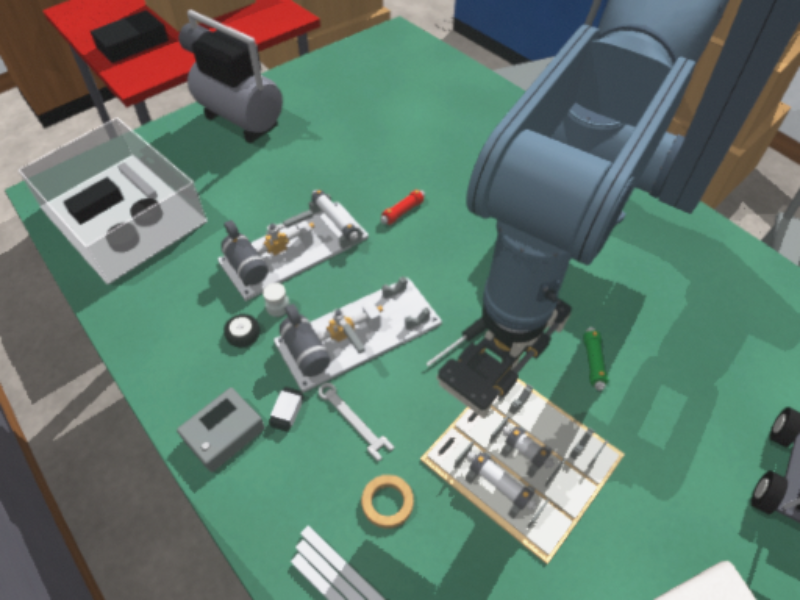

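```bash
python3 - <<'E'
from h import *
import pickle
im=pickle.load(open('wF.pkl','rb')); P=lambda x,y,z:onz(im,x/4+190,y/4+40,z)
a=P(337,173,65);b=P(334,479,65);d=a-b;print((a+b)/2,np.linalg.norm(d),np.degrees(np.arctan2(d[1],d[0])))
a=P(333,102,48);b=P(328,541,48);d=a-b;print('rods',(a+b)/2,np.linalg.norm(d))
a=P(335,79,52);b=P(329,564,52);d=a-b;print((a+b)/2,np.linalg.norm(d),np.degrees(np.arctan2(d[1],d[0])))
robot.hand_in(); print(robot.current_t())
E
```

```text
[591.08271073 358.58587596  65.        ] 88.76497359583288 98.56531508055065
rods [590.58033421 358.52650834  48.        ] 133.57905448945962
[590.89562489 358.04114296  52.        ] 146.08761628795696 98.37533404546635
the job is handed in; nothing more can be done
the job is handed in; nothing more can be done
```

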